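# Clamp the intercom's battery module in its dock

## Task

Stand the blue battery module in the channel of the grey intercom dock and let go of it, then swing both orange ejector levers inward against it until each one feels firm and clamps the module down on the hidden contacts. Push the levers gently, without forcing them once they are firm, and leave the other things on the shelf where they are.

Things in the scene. Friction and masses are not known exactly. Their poses are not given: they have to be found in the camera images.
- dock: fixed grey plastic dock, base 64 (x) x 160 (y) x 5 mm, origin under its centre on the shelf, z up. An open-topped channel along its y axis takes the module's foot with 1.5 mm play on each side (x) and 1.75 mm at each end (y); straight walls reach 38 mm above the shelf, flared lips 47 mm. An orange ejector lever is hinged at each end.
- channel (a point): centre of the dock's channel, 22 mm above the shelf: two light spring risers (3 N each before they yield) first carry the module's underside here. The levers draw it from there onto a hidden contact strip, which lies 2 to 12 mm lower, differently on each dock, and whose sprung contacts yield 0.5 mm more (up to about 13 N on each side), then stop it.
- module: loose battery module, 0.2 kg, standing upright: a black foot 24 (x) x 90 (y) x 16 mm whose ends form the shoulders that the levers press on, with a blue block 24 x 40 x 50 mm centred on it, 66 mm high in all. Origin at the centre of its underside, z up. Either way round fits; in the dock its y lies along the dock's y.
- lever_left: orange lever at the dock's +y end; origin on its hinge, z axis up along its arm (74 mm to the knob's axis, 12 mm wide). It starts open, leaning outward 0.9 to 1.05 rad from upright, out of the module's way, and swings to at most 0.55 rad inward. A rounded nose, 22 mm long and 6 mm thick, points inward (0.15 rad off square to the arm) and meets the module's shoulder at about 0.3 rad outward.
- lever_right: the same lever, mirrored, at the dock's -y end. Levers stay where they are left. A level push at the knob needs 5 to 7 N to swing it from open, 3 to 4 N upright, 5 to 8 N as the contacts yield; then it is firm, somewhere from 0.2 rad outward to 0.45 rad inward, which cannot be seen. Pushed to 7 to 10 N it clamps well; 13 N crushes the module's shoulder.
- knob_left (a point): axis of the left lever's knob, a free-turning cross roller 14 mm in diameter and 18 mm long, 74 mm from the hinge: push here from the outside towards the dock's middle
- knob_right (a point): the same on the right lever. The forces given for the levers are level pushes at the knob in slow motion (30 mm/s or less); when the push stops the force drops by about 3 N or more as the hinge friction takes over, so feel for them while moving, in short steps
- hinge_left (a point): the left lever's hinge, 61 mm from the dock's centre along its +y and 33 mm above the shelf; the hinge axis runs along the dock's x
- hinge_right (a point): the right lever's hinge, 61 mm along the dock's -y, 33 mm above the shelf
- bowl: green ceramic egg-shaped bowl, 120 mm across, 66 mm high; bystander, origin at its underside, leave alone
- tin: small round aluminium screw-top tin, 54 mm across, 40 mm high; bystander, origin at its underside, leave alone
- disc_holder: flat black plastic parking disc holder, 110 x 150 x 7 mm; bystander, origin at its underside, leave alone
- key_a: brass key lying flat, 57 mm long, 4 mm thick; bystander, origin at its underside, leave alone
- key_b: second brass key, the same; bystander, origin at its underside, leave alone
- case: brown sunglasses case, 65 x 160 x 45 mm; bystander, origin at its underside, leave alone
Not all that is in view belongs to the job. There is more than one size of the module; the one meant has the size given above. Leave any red look-alike of the dock alone.

How it is judged:
On the way:
1. the module stands in the dock's channel, let go, with both levers still open (x of module in the frame of dock between -0.004 and 0.004 m and y of module in the frame of dock between -0.004 and 0.004 m and z of module in the frame of dock between 0.012 and 0.0235 m and angle between module's own z axis and vertical below 0.12 rad and angle between each of lever_left, lever_right's own z axis and vertical above 0.5 rad and contact force between the fingers and module below 0.3 N), for 0.2 s.
At the end, for the whole second after the job is handed in: the module stands level (within 0.06 rad) in the dock's channel, within 4 mm of its centre and at least 1 mm below where its risers first carry it, at rest, and each lever's nose still presses on it with more than 10 N (x of module in the frame of dock between -0.004 and 0.004 m and y of module in the frame of dock between -0.004 and 0.004 m and angle between module's own z axis and vertical below 0.06 rad and angle between the y axis of module and the y axis of dock, either way round below 0.08 rad and z of module in the frame of dock below 0.021 m and contact force between each of lever_left, lever_right and module above 10 N and linear speed of module below 0.01 m/s); the robot touches nothing.
It fails at once if the left lever crushes the module's shoulder (more than 42 N, reached by about 13 N at the knob) (contact force between lever_left and module above 42 N).
It fails at once if the right lever crushes the module's shoulder (more than 42 N, reached by about 13 N at the knob) (contact force between lever_right and module above 42 N).
It fails at once if the left lever is pushed with more than 25 N (contact force between the fingers and lever_left above 25 N).
It fails at once if the right lever is pushed with more than 25 N (contact force between the fingers and lever_right above 25 N).
It fails at once if a bystander is moved more than 20 mm (distance of any of bowl, tin, disc_holder, key_a, key_b, case from where it was at the start of the episode above 0.02 m).
It also fails if it takes over 72 s, if anything falls off the work surface, if the arm or the gripper's body presses on something with over 40 N, if the wrist force passes 120 N, or if a joint passes its speed limit or range.

## Robot

A 6-joint arm with a two-finger parallel gripper is mounted at the origin on the work surface. World frame = base frame: x ahead of the robot, y to its left, z up, the work surface at z = 0. Lengths are in m, angles in rad, forces in N, time in s.
With the tool pointing down it reaches from about 0.2 to 0.875 m from the base axis. Payload 3.4 kg.
Tool frame: the origin (TCP) lies between the finger pads; the fingertips stand 25 mm ahead of it and the grasp point (between the pads) lies 6 mm ahead of it (r.nose_length is the z of the fingertips in the tool frame, in m); z points along the fingers, x is the direction in which the jaws open and shut, and the axes are right-handed (so a half turn about z gives the same grasp; the last joint's range is limited). The gripper opens to 94 mm and grips with 3 to 60 N. Pads are 16 mm wide; open, the fingers measure 119 mm over their backs; the gripper's body (75 mm by 177 mm) begins 78 mm behind the grasp point.
Start: joints at [1.026, 0.276, 1.505, -0, 1.361, -0.121], TCP at [0.236, 0.524, 0.23] pointing down, gripper open.
Joint ranges: [-2.89, 2.89], [-0.75, 2.08], [0.22, 2.7], [-1.18, 4.32], [0.11, 2.71], [-2.7, 2.7]. Speed limits (rad/s): [2.57, 2.57, 3.14, 3.14, 3.14, 3.14].

## Interface

Orientations are given as a unit quaternion [w, x, y, z].
In Python, from plant import r, gripper_to, inverse_kinematics, vision, models, telemetry gives the robot as it stands. Calls block until the motion is done:
- r.move_to(position, orientation): joint-space move of the TCP to a pose.
- r.move_l(position, rot=None, vel=0.15, guard=None): straight line of the TCP; rot=None keeps the orientation; vel is the mean speed in m/s. With guard (N) it stops when the force on the tool has changed by that much, and returns True; else False.
- r.movej(angles): joint-space move.
- gripper_to(opening, f_grip=None): finger opening in m; f_grip is the grip in N (None keeps the last); returns when the fingers have stopped.
- r.hold(seconds).
- inverse_kinematics(position, orientation): joint angles nearest the present ones, or None.
- vision.snapshot(name): name is "side" or "top" or "wrist"; returns the picture (384x512x3 uint8, red, green, blue); there is no depth.
- vision.get_calibration(name): a dict with "fx", "fy", "cx", "cy" (pixels), "position" and "orientation" of the camera in the world. Camera axes: x right, y down, z forward; pixel columns grow to the right and rows downward; lengths in m; the calibration is good to about 2 mm. A picture is of the moment at which its call begins: read the wrist's pose just before it. get_calibration takes no time and is no camera call; for the wrist camera it gives the pose at the moment of the call.
A pose or a line that the arm cannot do raises r.PlanningError and nothing moves.
- r.sign_off(): hands the job in, once; it reports no verdict.
Trained networks look in the newest picture that a camera, given by its name, has taken for a name from the list of things; names that differ only in an ending like _2 or _b are one class to them, and where a whole thing is asked for, a point or a joint stands for the part that bears it (a point fixed in the world has none). Each returns a list of dicts, best first, with "score" (0 to 1); they miss things now and then, are a little off and sometimes report something else, mostly with a low value. They report only what shows in the picture. A call takes as long as a camera call. They do not tell look-alikes from the thing itself.
- models.boxes_of(thing, camera): "at" ([x, y, z] in m, in world coordinates, good to about 4 mm: the middle of the surface that is visible of it).
- models.regions_of(thing, camera): "pixels" (384x512 bool, what is visible of it).
- models.mark_of(thing, camera): "at" ([x, y, z] in m, in world coordinates, good to about 4 mm: a listed point, or the origin of a listed thing).
Readings, each from a call of its own:
- telemetry.current_t(): time.
- telemetry.current_joints(): joint angles.
- telemetry.current_dq(): joint speeds.
- telemetry.current_joint_efforts(): joint torques, N m.
- telemetry.current_ee_pos(): TCP position.
- telemetry.current_tool_rot(): TCP orientation.
- telemetry.current_wrist_force(): force on the tool from outside, world axes, zero at the start.
- telemetry.current_torque(): the same for the moment, N m.
- telemetry.current_opening(): finger opening in m.
Only numpy, scipy, OpenCV 4.12 (cv2) and the standard library are available. Lean on these libraries where they do the work, as an engineer would, in place of code of your own. Each camera call takes 0.05 s, during which the arm holds its last target. There are 200 camera calls.

## Working session

There is one attempt and no reset: what is moved stays moved. The work goes in short steps, each a Python script; the robot and the scene stay as the last script left them, time stands still between calls to the robot, and variables do not carry over. Pictures are saved under pics/ and viewed, about 8 in all and at most 12, crops included, and the job is handed in when it is done.

```bash
ls; mkdir -p pics; python3 - <<'E'
from plant import r, vision, models, telemetry
import cv2, numpy as np
for c in ("top","side"):
    im=vision.snapshot(c); cv2.imwrite(f"pics/{c}0.png",im[:,:,::-1])
    k=vision.get_calibration(c); print(c,{a:np.round(b,3) for a,b in k.items()})
    for t in ("dock","module","channel","knob_left","knob_right","hinge_left","hinge_right","bowl","tin","case"):
        print(t,[(np.round(d["at"],3).tolist(),round(d["score"],2)) for d in models.mark_of(t,c)[:4]])
print(telemetry.current_t(), telemetry.current_tool_rot())
E
```

```text
pics
top {'fx': np.float64(373.09), 'fy': np.float64(373.09), 'cx': np.float64(248.317), 'cy': np.float64(187.671), 'position': array([0.448, 0.042, 0.916]), 'orientation': array([ 0.048, -0.702,  0.709, -0.046])}
dock [([0.364, -0.25, 0.0], 0.85), ([0.568, -0.193, -0.0], 0.65)]
module [([0.502, 0.172, -0.003], 0.87), ([0.532, 0.315, 0.004], 0.75), ([0.652, -0.004, 0.001], 0.46)]
channel [([0.569, -0.199, 0.023], 0.84), ([0.369, -0.246, 0.018], 0.76)]
knob_left [([0.588, -0.135, 0.031], 0.69), ([0.603, -0.079, 0.078], 0.68), ([0.729, 0.256, 0.003], 0.17)]
knob_right [([0.535, -0.306, 0.078], 0.59), ([0.348, -0.306, 0.11], 0.47), ([0.602, -0.079, 0.075], 0.3)]
hinge_left [([0.585, -0.137, 0.034], 0.79), ([0.384, -0.188, 0.03], 0.6)]
hinge_right [([0.549, -0.252, 0.033], 0.89), ([0.351, -0.304, 0.032], 0.66)]
bowl [([0.776, 0.013, 0.0], 0.76)]
tin [([0.377, -0.04, 0.002], 0.87)]
case [([0.732, 0.255, -0.002], 0.69)]
side {'fx': np.float64(366.266), 'fy': np.float64(366.266), 'cx': np.float64(253.041), 'cy': np.float64(193.703), 'position': array([ 0.325, -0.584,  0.602]), 'orientation': array([-0.428,  0.881, -0.177,  0.095])}
dock [([0.366, -0.246, -0.002], 0.89), ([0.568, -0.196, 0.003], 0.87)]
module [([0.501, 0.173, 0.001], 0.82), ([0.53, 0.317, 0.001], 0.69)]
channel [([0.368, -0.247, 0.025], 0.88), ([0.567, -0.194, 0.022], 0.87)]
knob_left [([0.381, -0.189, 0.107], 0.7), ([0.6, -0.073, 0.074], 0.62)]
knob_right [([0.533, -0.309, 0.079], 0.73), ([0.351, -0.303, 0.108], 0.58)]
hinge_left [([0.585, -0.138, 0.031], 0.87), ([0.385, -0.19, 0.029], 0.76)]
hinge_right [([0.35, -0.306, 0.033], 0.75), ([0.554, -0.251, 0.029], 0.74)]
bowl [([0.775, 0.015, -0.002], 0.93), ([0.551, -0.253, 0.029], 0.73)]
tin [([0.38, -0.043, 0.002], 0.62)]
case [([0.734, 0.255, -0.001], 0.67)]
1.1 [-3.67688988e-05  8.40008490e-01  5.42573250e-01  6.55021288e-05]
```

View pics/top0.png

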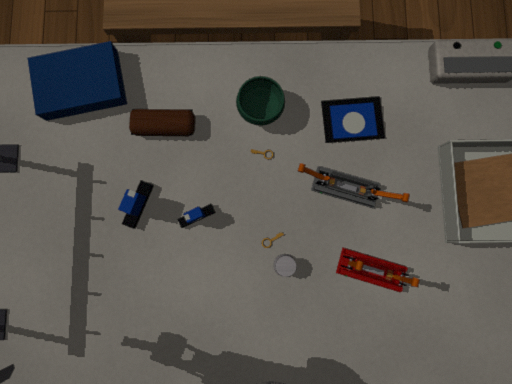

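View pics/side0.png

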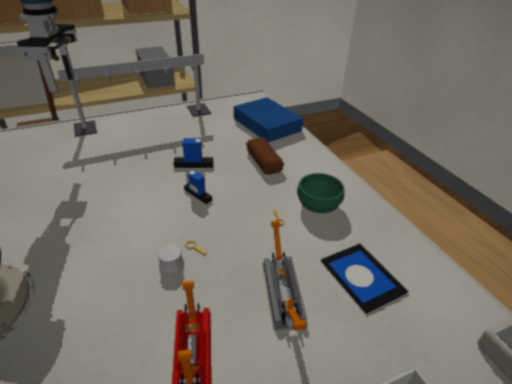

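The smaller module at px (197,215) has a foot of about 37 px ≈ 90 mm, so it is the one I want. The one at (135,203) is about 115 mm. The grey dock is at px (348,187) and the red look-alike is at (375,270). Next I'll look closer with the wrist camera.

```bash
cat > h.py <<'E'
from plant import r, gripper_to, inverse_kinematics, vision, models, telemetry
import numpy as np, cv2
from scipy.spatial.transform import Rotation as R
def down(a): return [0,np.cos(a/2),np.sin(a/2),0]   # tool x along yaw a, pointing down
def ray_plane(k,u,v,z):
    q=k["orientation"]; M=R.from_quat([q[1],q[2],q[3],q[0]]).as_matrix()
    d=M@np.array([(u-k["cx"])/k["fx"],(v-k["cy"])/k["fy"],1.0]); p=np.array(k["position"])
    return p+d*(z-p[2])/d[2]
def project(k,P):
    q=k["orientation"]; M=R.from_quat([q[1],q[2],q[3],q[0]]).as_matrix()
    c=(np.atleast_2d(P)-np.array(k["position"]))@M
    return np.c_[k["fx"]*c[:,0]/c[:,2]+k["cx"],k["fy"]*c[:,1]/c[:,2]+k["cy"]]
E
python3 - <<'E'
from h import *
import pickle
for n,p,a,ts in (("mod",[0.50,0.172,0.28],0.3,("module",)),("dock",[0.568,-0.195,0.32],-0.287,("dock","channel","hinge_left","hinge_right","knob_left","knob_right"))):
    r.move_to(p,down(a)); r.hold(0.2)
    k=vision.get_calibration("wrist"); im=vision.snapshot("wrist"); cv2.imwrite(f"pics/w_{n}.png",im[:,:,::-1])
    pickle.dump(k,open(f"w_{n}.pkl","wb"))
    print({a:np.round(b,3) for a,b in k.items()}, telemetry.current_joints().round(2))
    for t in ts: print(t,[(np.round(d["at"],4).tolist(),round(d["score"],2)) for d in models.mark_of(t,"wrist")[:3]])
    if n=="mod":
        reg=models.regions_of("module","wrist"); print([(x["score"],x["pixels"].sum()) for x in reg]); np.save("modpix.npy",reg[0]["pixels"])
print(telemetry.current_t())
E
python3 -c "
import cv2,numpy as np
cv2.imwrite('pics/w2.png',cv2.resize(np.hstack([cv2.imread('pics/w_mod.png'),cv2.imread('pics/w_dock.png')]),(800,300)))"
```

```text
{'fx': np.float64(331.011), 'fy': np.float64(331.011), 'cx': np.float64(259.085), 'cy': np.float64(196.369), 'position': array([0.478, 0.244, 0.435]), 'orientation': array([0.127, 0.98 , 0.149, 0.019])} [ 0.2   0.18  1.51  0.    1.45 -0.1 ]
module [([0.5069, 0.1718, -0.0043], 0.93), ([0.5322, 0.315, 0.0021], 0.63)]
[(0.91, np.int64(1367)), (0.88, np.int64(3817)), (0.18, np.int64(225))]
{'fx': np.float64(331.011), 'fy': np.float64(331.011), 'cx': np.float64(259.085), 'cy': np.float64(196.369), 'position': array([ 0.589, -0.123,  0.475]), 'orientation': array([ 0.127,  0.982, -0.141, -0.018])} [-0.44  0.28  1.28  0.    1.58 -0.16]
dock [([0.5677, -0.1947, 0.0003], 0.9), ([0.6514, -0.0109, -0.0016], 0.69), ([0.3707, -0.244, -0.0032], 0.63)]
channel [([0.6511, -0.011, -0.0005], 0.73), ([0.5688, -0.1955, 0.0285], 0.7)]
hinge_left [([0.5883, -0.1379, 0.0324], 0.65), ([0.3814, -0.1849, 0.0325], 0.61)]
hinge_right [([0.5467, -0.2502, 0.0347], 0.93)]
knob_left [([0.6069, -0.0752, 0.0721], 0.94), ([0.3826, -0.1904, 0.1037], 0.84)]
knob_right [([0.535, -0.3072, 0.0783], 0.98), ([0.5693, -0.192, 0.0025], 0.36)]
5.025
```

View pics/w_mod.png

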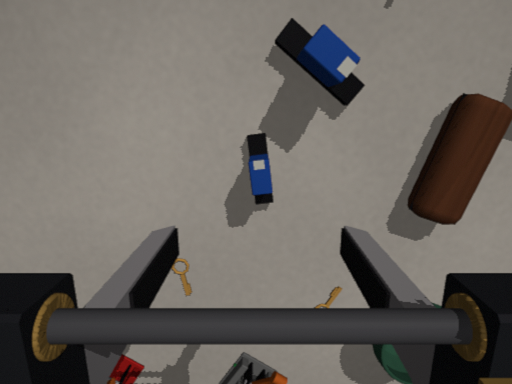

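View pics/w_dock.png

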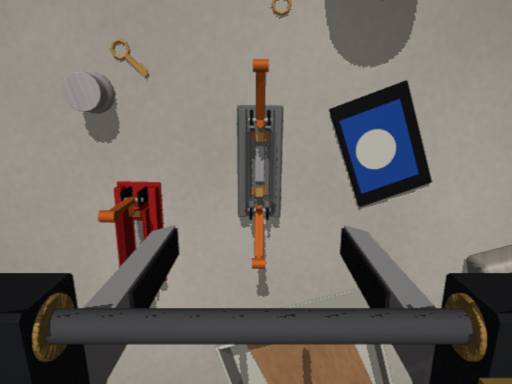

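Wrist views: the target module's foot runs from px (257,135) to (263,202). The grey dock's base spans px (238–282, 107–216) and is almost parallel to the tool. Next I'll refine both poses with silhouette fits.

```bash
cat > fit.py <<'E'
from h import *
from scipy.optimize import minimize
def box(x0,x1,y0,y1,z0,z1): return np.array([[x,y,z] for x in(x0,x1) for y in(y0,y1) for z in(z0,z1)])
def sil(k,boxes,p,S=4):
    m=np.zeros((384*S,512*S),np.uint8); c,s=np.cos(p[2]),np.sin(p[2])
    for b in boxes:
        w=np.c_[c*b[:,0]-s*b[:,1]+p[0],s*b[:,0]+c*b[:,1]+p[1],b[:,2]]
        uv=(project(k,w)+.5)*S-.5
        cv2.fillConvexPoly(m,cv2.convexHull(uv.astype(np.float32)).round().astype(np.int32),1)
    return m>0
def fit(k,mask,boxes,p0):
    S=4; M=cv2.resize(mask.astype(np.uint8),None,fx=S,fy=S,interpolation=cv2.INTER_NEAREST)>0
    f=lambda p:1-(sil(k,boxes,p)&M).sum()/(sil(k,boxes,p)|M).sum()
    p0=np.array(p0); sim=np.array([p0,p0+[.008,0,0],p0+[0,.008,0],p0+[0,0,.08]])
    o=minimize(f,p0,method="Nelder-Mead",options=dict(initial_simplex=sim,xatol=1e-4,fatol=1e-4)); return o.x,1-o.fun
def module(L=.09,w=.024,b=.04): return [box(-w/2,w/2,-L/2,L/2,0,.016),box(-w/2,w/2,-b/2,b/2,.016,.066)]
DOCK=[box(-.032,.032,-.08,.08,0,.005)]
E
python3 - <<'E'
from fit import *
import pickle
km=pickle.load(open("w_mod.pkl","rb")); kd=pickle.load(open("w_dock.pkl","rb"))
mp=np.load("modpix.npy")
for s in (1,1.2): print("mod",s,fit(km,mp,module(.09*s,.024*s,.04*s),[.504,.172,0.2]))
kt=vision.get_calibration("top"); vision.snapshot("top")
for d in models.regions_of("module","top")[:2]: print("top mod",d["score"],fit(kt,d["pixels"],module(),[*d["pixels"].nonzero()] and [.502,.172,.2]) if abs(np.argwhere(d["pixels"])[:,1].mean()-197)<15 else "other")
for cam,k in (("wrist",kd),):
  for d in models.regions_of("dock",cam)[:3]:
    v,u=np.nonzero(d["pixels"]); print(d["score"],len(u),u.min(),u.max(),v.min(),v.max())
    if abs(np.median(u)-260)<15:
        m=d["pixels"]; print("dock",fit(k,m,DOCK,[.568,-.195,-.287])); print(cv2.minAreaRect(np.argwhere(m)[:,::-1].astype(np.float32)))
        im=cv2.imread("pics/w_dock.png"); im[m]=im[m]//2+np.array([0,127,0],np.uint8)
        cv2.imwrite("pics/dreg.png",cv2.resize(im[40:290,180:340],None,fx=2.4,fy=2.4,interpolation=cv2.INTER_CUBIC))
E
```

```text
mod 1 (array([0.50187816, 0.17263644, 0.42288367]), np.float64(0.9480943264879916))
mod 1.2 (array([0.5047052 , 0.16401813, 0.36581345]), np.float64(0.676384117847306))
top mod 0.76 other
0.66 3032 99 162 182 263
0.65 5981 237 283 59 268
dock (array([ 0.56920112, -0.19411771, -0.29280735]), np.float64(0.8024568766955008))
((260.0, 163.5), (209.0, 46.0), 90.0)
```

View pics/dreg.png

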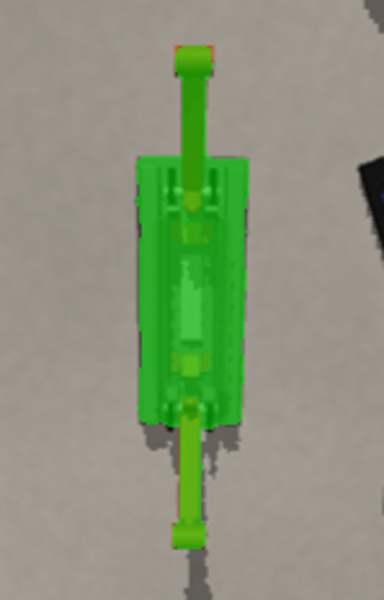

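```bash
python3 - <<'E'
from h import *
import pickle
a=.423; p=np.array([.5019,.1726])
gripper_to(.06)
r.move_to([*p,.16],down(a)); r.move_l([*p,.058],vel=.12,guard=8)
print("at",telemetry.current_ee_pos().round(4))
gripper_to(.015,25); print("open",telemetry.current_opening(),telemetry.current_wrist_force())
r.move_l([*p,.19],vel=.2); 
r.move_to([.568,-.195,.19],down(-.29)); r.hold(.2)
k=vision.get_calibration("wrist"); im=vision.snapshot("wrist"); pickle.dump(k,open("w_h.pkl","wb")); cv2.imwrite("pics/w_h.png",im[:,:,::-1])
reg=models.regions_of("module","wrist"); np.save("hpix.npy",reg[0]["pixels"]); print([(d["score"],d["pixels"].sum()) for d in reg])
print("marks",[(d["at"].round(4) if hasattr(d["at"],"round") else d["at"],d["score"]) for d in models.mark_of("module","wrist")[:2]])
print(telemetry.current_opening(),telemetry.current_ee_pos(),telemetry.current_t(),telemetry.current_wrist_force())
E
```

```text
at [0.5026 0.1726 0.0586]
open 0.024048726498991868 [-1.03294503  0.69583566  1.70683351]
[(0.63, np.int64(6555)), (0.23, np.int64(5926))]
marks [([0.6067, -0.0778, 0.0731], 0.6), ([0.5724, -0.1923, 0.1239], 0.58)]
0.023837925751268325 [ 0.56815989 -0.19427105  0.19015472] 11.5833 [ 0.30082462  0.2494749  -1.7354991 ]
```

View pics/w_h.png

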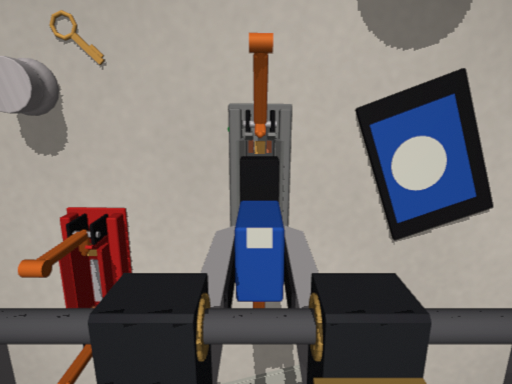

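```bash
python3 - <<'E'
from h import *
import pickle
k=pickle.load(open("w_h.pkl","rb")); m=np.load("hpix.npy"); im=cv2.imread("pics/w_h.png")
v,u=np.nonzero(m); print(u.min(),u.max(),v.min(),v.max())
print("col260",[(i,im[i,258:263].mean().round()) for i in range(148,166)])
print("foot L/R edges row175",[(j,im[172:178,j].mean().round()) for j in list(range(234,246))+list(range(274,286))])
T=np.array(telemetry.current_ee_pos()); a=-.29; ex=np.array([np.cos(a),np.sin(a),0]); ey=np.array([-np.sin(a),np.cos(a),0])
L=lambda x,y,z:T+ex*x+ey*y+np.array([0,0,z-T[2]])
zb=T[2]-.058
for n,P in dict(footend_top=L(0,.045,zb+.016),footend_bot=L(0,.045,zb),fL=L(-.012,.03,zb+.016),fR=L(.012,.03,zb+.016),blkN=L(0,.02,zb+.066),blkF=L(0,-.02,zb+.066)).items(): print(n,project(k,P).round(1))
# dock at assumed pose
D=np.array([.5685,-.1948,0]); 
for n,(x,y,z) in dict(c1=(-.032,.08,.005),c2=(.032,.08,.005),c1b=(-.032,.08,.0),c2b=(.032,.08,.0)).items(): print(n,project(k,D+ex*x+ey*y+[0,0,z]).round(1))
cv2.imwrite("pics/c.png",cv2.resize(im[90:320,190:330],None,fx=2.6,fy=2.6,interpolation=cv2.INTER_CUBIC))
E
```

```text
235 284 156 301
col260 [(148, np.float64(85.0)), (149, np.float64(85.0)), (150, np.float64(84.0)), (151, np.float64(85.0)), (152, np.float64(85.0)), (153, np.float64(83.0)), (154, np.float64(68.0)), (155, np.float64(62.0)), (156, np.float64(31.0)), (157, np.float64(17.0)), (158, np.float64(17.0)), (159, np.float64(20.0)), (160, np.float64(23.0)), (161, np.float64(23.0)), (162, np.float64(23.0)), (163, np.float64(22.0)), (164, np.float64(23.0)), (165, np.float64(22.0))]
foot L/R edges row175 [(234, np.float64(104.0)), (235, np.float64(104.0)), (236, np.float64(100.0)), (237, np.float64(96.0)), (238, np.float64(93.0)), (239, np.float64(71.0)), (240, np.float64(27.0)), (241, np.float64(21.0)), (242, np.float64(22.0)), (243, np.float64(21.0)), (244, np.float64(22.0)), (245, np.float64(23.0)), (274, np.float64(22.0)), (275, np.float64(22.0)), (276, np.float64(22.0)), (277, np.float64(21.0)), (278, np.float64(26.0)), (279, np.float64(55.0)), (280, np.float64(83.0)), (281, np.float64(92.0)), (282, np.float64(89.0)), (283, np.float64(93.0)), (284, np.float64(103.0)), (285, np.float64(104.0))]
footend_top [[259.4 160.7]]
footend_bot [[259.3 157. ]]
fL [[239.6 185.1]]
fR [[279.  185.2]]
blkN [[259.4 229.4]]
blkF [[259.2 304.5]]
c1 [[227.4 104.1]]
c2 [[292.1 104.3]]
c1b [[227.9 104.2]]
c2b [[291.6 104.3]]
```

View pics/c.png

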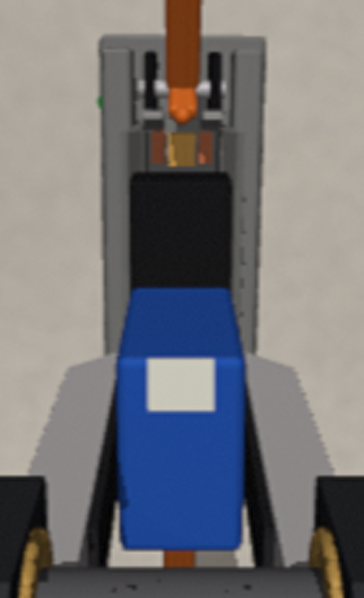

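The dock corners and the in-hand module match the prediction to within about 1 px. The module sits about 0.8 mm toward +y in the hand. Next is the guarded insertion.

```bash
python3 - <<'E'
from h import *
a=-.29; ey=np.array([-np.sin(a),np.cos(a)])
t=np.array([.5689,-.1949])-.0008*ey
r.move_l([*t,.125],rot=down(a),vel=.12); e=np.array(telemetry.current_ee_pos()); print("err",(e[:2]-t).round(4))
f0=np.array(telemetry.current_wrist_force())
g=r.move_l([*t,.0805],vel=.04,guard=5)
e=np.array(telemetry.current_ee_pos()); print(g,e.round(4),(np.array(telemetry.current_wrist_force())-f0).round(2),telemetry.current_t())
k=vision.get_calibration("side"); im=vision.snapshot("side"); cv2.imwrite("pics/s1.png",cv2.resize(im[220:350,200:380,::-1],None,fx=4,fy=4,interpolation=cv2.INTER_CUBIC))
E
```

```text
err [ 0.0005 -0.0002]
False [ 0.5689 -0.1958  0.0808] [-0.67 -0.56 -0.33] 13.5333
```

View pics/s1.png

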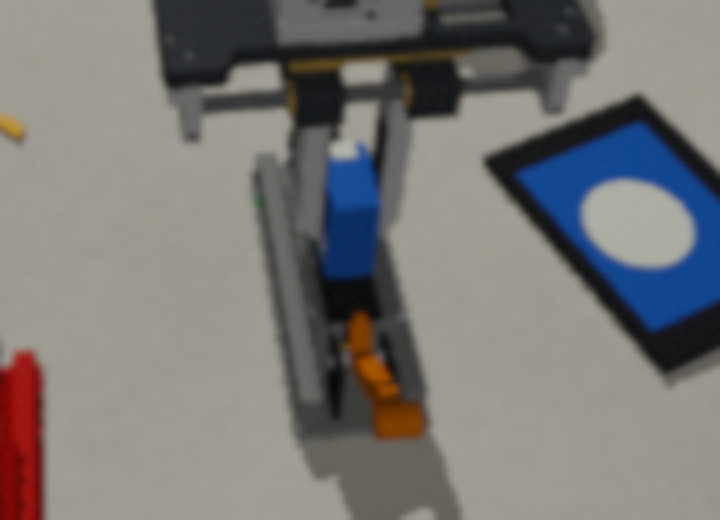

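The module's foot is in the channel: the side crop shows the foot between the walls around (350,290), with the levers open. Next I'll release it, back off and check.

```bash
python3 - <<'E'
from h import *
e=np.array(telemetry.current_ee_pos())
print(r.move_l([.5687,-.1957,.0795],vel=.02,guard=3),telemetry.current_ee_pos().round(4),telemetry.current_wrist_force().round(2))
gripper_to(.05); r.hold(.3); print(telemetry.current_opening())
r.move_l([.5687,-.1957,.21],vel=.15); r.hold(.3)
a=-.29; c,s=np.cos(a),np.sin(a); D=np.array([.5689,-.1949,0])
loc=lambda p:(np.array([[c,s,0],[-s,c,0],[0,0,1]])@(np.array(p)-D)).round(4)
for cam in ("wrist","top","side"):
    im=vision.snapshot(cam); cv2.imwrite(f"pics/{cam}_rel.png",im[:,:,::-1])
    for t in ("module","knob_left","knob_right"): print(cam,t,[(loc(d["at"]).tolist(),round(d["score"],2)) for d in models.mark_of(t,cam) if np.linalg.norm(loc(d["at"])[:2])<.16])
print(telemetry.current_t(),telemetry.current_wrist_force().round(2))
E
python3 -c "
import cv2
cv2.imwrite('pics/wr.png',cv2.resize(cv2.imread('pics/wrist_rel.png')[60:330,160:360],None,fx=2.2,fy=2.2,interpolation=cv2.INTER_CUBIC))"
```

```text
False [ 0.569  -0.1959  0.0801] [-0.09  0.48  2.14]
0.049982405987120886
wrist module [([0.006, 0.0028, 0.0173], 0.82)]
wrist knob_left [([0.0003, 0.126, 0.0735], 0.91), ([0.0004, 0.0597, 0.0364], 0.38)]
wrist knob_right [([0.0005, -0.1195, 0.0734], 0.82)]
top module [([0.0001, 0.1197, 0.0747], 0.54)]
top knob_left [([-0.0005, 0.1233, 0.0751], 0.53)]
top knob_right []
side module [([-0.0043, -0.0015, 0.0217], 0.63)]
side knob_left [([-0.0039, 0.1233, 0.0727], 0.55)]
side knob_right [([0.0001, -0.1185, 0.0771], 0.73)]
16.6583 [-0.17 -0.63 -0.57]
```

View pics/wr.png

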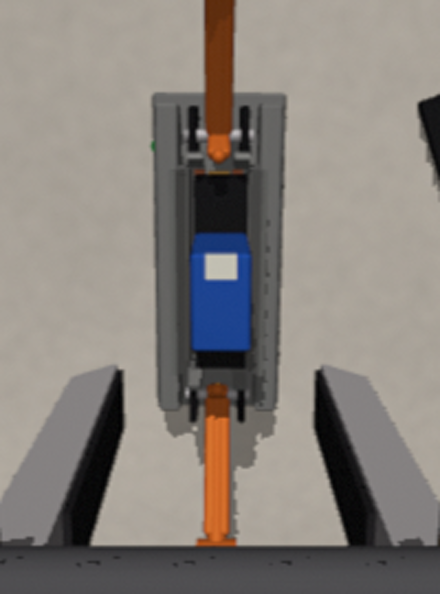

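The module stands upright and centred in the channel, the fingers are clear of it, and both levers are open. Next I'll push the levers.

```bash
cat > lever.py <<'E'
from h import *
a=-.29; EY=np.array([-np.sin(a),np.cos(a),0]); D=np.array([.5689,-.1949,0]); OFF=.015
def tcp(side,th,extra=0.):
    return D+EY*side*(.061+.074*np.sin(th)+OFF+extra)+[0,0,.033+.074*np.cos(th)+.025-.0045]
def theta(side):
    y=side*(np.array(telemetry.current_ee_pos())-D)@EY-.061-OFF
    return float(np.arcsin(np.clip(y/.074,-1,1)))
def force(side,b): return float((np.array(telemetry.current_wrist_force())-b)@EY*side)   # reaction is outward
def approach(side,th):
    p=tcp(side,th,.012); q=p.copy(); q[2]=max(.19,p[2])
    e=np.array(telemetry.current_ee_pos())
    if e[2]<.185: r.move_l([e[0],e[1],.19],vel=.2)
    r.move_l(q,rot=down(a),vel=.25); r.move_l(p,vel=.15); r.hold(.15)
    return np.array(telemetry.current_wrist_force())
def retreat(side):
    e=np.array(telemetry.current_ee_pos()); e=e+EY*side*.015; r.move_l(e,vel=.08); e[2]=.19; r.move_l(e,vel=.2)
def push(side,th0,th1,F,step=.1,fine=.04,slow=.3):
    """step inward along the knob's arc until the peak push reaches F; True when firm"""
    b=approach(side,th0); th=th0
    while th>th1+1e-6:
        s=step if th>slow+.01 else fine
        th=max(th-s,th1); f=force(side,b)
        g=r.move_l(tcp(side,th),vel=.022 if s==step else .010,guard=max(F-max(f,0),.8))
        print(f"cmd {th:.2f} at {theta(side):.3f} f0 {f:.1f} f1 {force(side,b):.1f} {'STOP' if g else ''}")
        if g: return True
    return False
E
python3 - <<'E'
from lever import *
gripper_to(0.0)
print("firm",push(1,1.0,.3,8.5)); print(telemetry.current_wrist_force().round(2),telemetry.current_t())
E
```

```text
cmd 0.90 at 0.946 f0 0.0 f1 5.5 
cmd 0.80 at 0.834 f0 5.5 f1 4.9 
cmd 0.70 at 0.712 f0 4.9 f1 4.8 
cmd 0.60 at 0.593 f0 4.8 f1 2.7 
cmd 0.50 at 0.492 f0 2.7 f1 2.8 
cmd 0.40 at 0.394 f0 2.8 f1 2.7 
cmd 0.30 at 0.294 f0 2.7 f1 2.5 
firm False
[-0.12  2.62  0.12] 23.0667
```

```bash
python3 - <<'E'
import lever
from lever import *
ap=lever.approach; lever.approach=lambda s,t: np.zeros(3)
print("L",push(1,.3,.1,7.0)); lever.approach=ap
retreat(1)
print("R",push(-1,1.0,.1,8.5)); print(telemetry.current_t())
E
```

```text
cmd 0.26 at 0.262 f0 2.5 f1 3.4 
cmd 0.22 at 0.218 f0 3.4 f1 4.8 
cmd 0.18 at 0.178 f0 4.8 f1 3.8 
cmd 0.14 at 0.137 f0 3.8 f1 4.4 
cmd 0.10 at 0.097 f0 4.4 f1 3.6 
L False
cmd 0.90 at 0.943 f0 -0.0 f1 5.9 
cmd 0.80 at 0.841 f0 5.9 f1 5.9 
cmd 0.70 at 0.725 f0 5.9 f1 5.4 
cmd 0.60 at 0.605 f0 5.4 f1 4.5 
cmd 0.50 at 0.489 f0 4.5 f1 2.7 
cmd 0.40 at 0.393 f0 2.7 f1 3.0 
cmd 0.30 at 0.296 f0 3.0 f1 3.0 
cmd 0.26 at 0.260 f0 3.0 f1 4.5 
cmd 0.22 at 0.217 f0 4.5 f1 4.9 
cmd 0.18 at 0.177 f0 4.9 f1 3.2 
cmd 0.14 at 0.138 f0 3.2 f1 3.7 
cmd 0.10 at 0.098 f0 3.7 f1 4.7 
R False
34.2917
```

```bash
python3 - <<'E'
import lever
from lever import *
ap=lever.approach; lever.approach=lambda s,t: np.zeros(3)
print("R",push(-1,.1,-.15,7.3,fine=.05)); lever.approach=ap
print(telemetry.current_t()); retreat(-1)
print("L",push(1,.1,-.15,7.8,fine=.05)); print(telemetry.current_t())
E
```

```text
cmd 0.05 at 0.047 f0 4.1 f1 3.7 
cmd 0.00 at -0.001 f0 3.7 f1 3.4 
cmd -0.05 at -0.049 f0 3.4 f1 4.6 
cmd -0.10 at -0.098 f0 4.6 f1 3.3 
cmd -0.15 at -0.145 f0 3.3 f1 5.2 
R False
36.875
cmd 0.05 at 0.052 f0 0.0 f1 3.2 
cmd 0.00 at -0.003 f0 3.2 f1 2.9 
cmd -0.05 at -0.052 f0 2.9 f1 4.1 
cmd -0.10 at -0.103 f0 4.1 f1 3.5 
cmd -0.15 at -0.152 f0 3.5 f1 3.7 
L False
43.0333
```

```bash
python3 - <<'E'
import lever
from lever import *
ap=lever.approach; lever.approach=lambda s,t: np.zeros(3)
print("L",push(1,-.15,-.5,8.0,fine=.05)); lever.approach=ap
print(telemetry.current_t()); retreat(1)
print("R",push(-1,-.14,-.5,8.6,fine=.05)); print(telemetry.current_t())
E
```

```text
cmd -0.20 at -0.192 f0 3.9 f1 5.8 
cmd -0.25 at -0.224 f0 5.8 f1 1.2 STOP
L True
43.975
cmd -0.19 at -0.172 f0 -0.0 f1 5.5 
cmd -0.24 at -0.214 f0 5.5 f1 6.1 
cmd -0.29 at -0.241 f0 6.1 f1 0.9 STOP
R True
48.8833
```

Both levers felt firm at about −0.23 rad. Next is a final re-press of each as one continuous move from no load, so the guard sees the full push force.

```bash
python3 - <<'E'
from lever import *
retreat(-1)
print("L",push(1,-.20,-.34,9.0,fine=.14)); print(telemetry.current_t()); retreat(1)
print("R",push(-1,-.20,-.34,9.0,fine=.14)); print(telemetry.current_t())
E
```

```text
cmd -0.34 at -0.224 f0 0.0 f1 0.6 STOP
L True
52.75
cmd -0.34 at -0.240 f0 -0.0 f1 0.6 STOP
R True
56.7333
```

```bash
python3 - <<'E'
from lever import *
retreat(-1); r.hold(.2)
im=vision.snapshot("side"); cv2.imwrite("pics/s2.png",cv2.resize(im[150:384,140:400,::-1],None,fx=2.5,fy=2.5,interpolation=cv2.INTER_CUBIC))
for t in ("knob_left","knob_right","module","tin"): print(t,[(np.round(d["at"],3).tolist(),round(d["score"],2)) for d in models.mark_of(t,"side")[:3]])
print(telemetry.current_t(),telemetry.current_wrist_force().round(2),telemetry.current_ee_pos().round(3))
E
```

```text
knob_left [([0.383, -0.183, 0.108], 0.7), ([0.577, -0.147, 0.105], 0.49), ([0.553, -0.251, 0.027], 0.34)]
knob_right [([0.35, -0.302, 0.107], 0.67), ([0.555, -0.24, 0.106], 0.6), ([0.553, -0.249, 0.03], 0.5)]
module [([0.531, 0.313, 0.001], 0.92), ([0.566, -0.196, 0.013], 0.73)]
tin [([0.38, -0.04, 0.0], 0.79), ([0.554, -0.238, 0.106], 0.59)]
58.0083 [ 0.41 -0.49 -0.17] [ 0.548 -0.265  0.189]
```

View pics/s2.png

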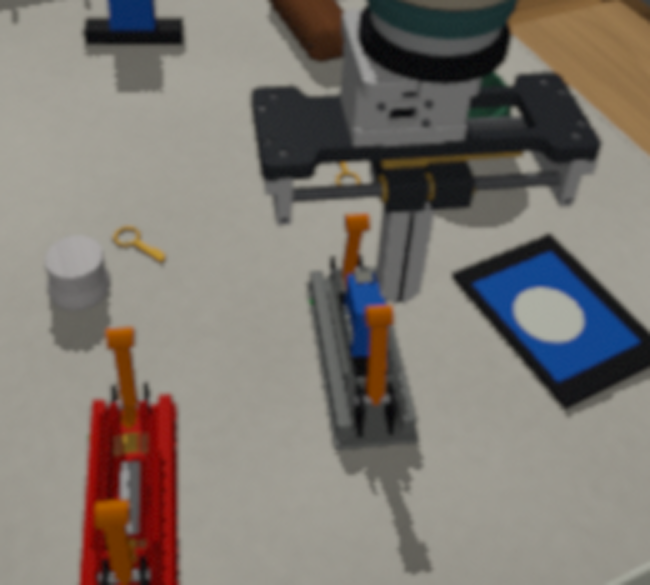

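Both grey-dock levers are in: the knobs are at px (357,222) and (378,316), leaning inward over the module. The module stands level at z ≈ 0.013, the robot is clear and the bystanders have not moved. I'm handing in.

```bash
python3 -c "
from plant import r, telemetry
r.sign_off(); print(telemetry.current_t())"
```

```text
the job is handed in; nothing more can be done
the job is handed in; nothing more can be done
```

The blue module is standing in the grey dock, let go, with both orange levers clamped on it. I handed the job in at about 58 s; no verdict was reported.

**What I did**
- I picked out the 90 mm module by a silhouette fit (0.95 overlap at the given size, 0.68 at a size 20% larger).
- I lowered it into the channel under a force guard and let go while both levers were still open.
- I swung the levers inward in alternating stages until each felt firm.
- I then re-pressed each lever once from no load, with the guard stopping it at 9 N.

**Last checks**
- **Levers:** both stopped at the same angles as on the first press, about 0.22 rad (left) and 0.24 rad (right) inward.
- **Module:** the side camera put its underside about 13 mm above the shelf, roughly 9 mm below where the risers first carry it. It lay within about 3 mm of the dock's centre and looked level.
- **Surroundings:** the gripper was clear, with wrist force at noise level. The tin measured in place, and the other bystanders in view looked unmoved.

**What did not check out or could not be checked**
- I could not measure how hard the lever noses press on the module; I am relying on the 9 N pushes.
- The measured force fell to about 1 N after each guard stop, more than the drop of about 3 N given for hinge friction.
- Right after release, single-camera readings of the module's position were up to 6 mm off sideways and disagreed with each other. I trusted the close-up picture, which showed it centred.

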